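Find the full movement canister by weight and seat it in the ring

TASK

One of the three identical closed canisters on the blue mat still holds a clock movement and is clearly heavier: working from the robot's left to its right, lift each in turn about five centimetres straight up, hold it a moment to feel its weight, and set it back where it stood (the last may stay in hand if it is the heavy one). Then take the heavy one and set it down, not drop it, fully home and upright in the movement ring, leaving the two empty ones upright in their places. Tip no canister and leave the saucer and jar alone.

Things in the scene. Friction and masses are not known exactly. Their poses are not given: they have to be found in the camera images.
- canister_a_mid (a point): One of three identical-looking closed aluminium canisters on the mat, 58 mm diameter, 80 mm tall, flat top, lid fixed. Base: a truncated cone, flat foot 40 mm across widening to 58 mm over the lowest 15 mm; upright wall above. Two are empty (0.12 to 0.18 kg), one holds a movement (0.5 to 0.7 kg); nothing visible tells which. Point: on the axis, half-way up, 40 mm above the foot; z up.
- canister_b_mid (a point): One of three identical-looking closed aluminium canisters on the mat, 58 mm diameter, 80 mm tall, flat top, lid fixed. Base: a truncated cone, flat foot 40 mm across widening to 58 mm over the lowest 15 mm; upright wall above. Two are empty (0.12 to 0.18 kg), one holds a movement (0.5 to 0.7 kg); nothing visible tells which. Point: on the axis, half-way up, 40 mm above the foot; z up.
- canister_c_mid (a point): One of three identical-looking closed aluminium canisters on the mat, 58 mm diameter, 80 mm tall, flat top, lid fixed. Base: a truncated cone, flat foot 40 mm across widening to 58 mm over the lowest 15 mm; upright wall above. Two are empty (0.12 to 0.18 kg), one holds a movement (0.5 to 0.7 kg); nothing visible tells which. Point: on the axis, half-way up, 40 mm above the foot; z up.
- mat: Blue silicone mat fixed to the desk, 150 x 370 mm, 3 mm thick; origin at the centre of its underside. Its y axis runs along its length, to the robot's left (turned by at most 0.25 rad); the canisters stand along it at about y = +120 mm (left place), 0 (middle) and -120 mm (right), each within 8 mm.
- ring_mouth (a point): Centre of the movement ring's mouth, at rim height, 37 mm above the desk; z up. Aluminium ring 74 mm outside, on a steel foot 104 mm across fixed to the desk. Inside is a cone, 54 mm across at the rim, 34 mm at 17 mm depth, the slope of a canister's base: a base let down within 5 mm of the axis centres itself. Seated, a canister's foot is 12 mm below the rim, its half-height point 28 mm above.
- saucer: Grey ceramic saucer, 136 mm across, 18 mm high, loose, beyond the mat and ring; origin at the centre of its underside. A bystander.
- jar: Closed glass jar with metal lid, 80 mm across, 100 mm tall, loose, beyond the mat and ring; origin at the centre of its underside. A bystander.
- vise: Steel bench vise fixed to the desk at the robot's far right, about 200 x 120 mm, 120 mm tall; origin at the centre of its underside. A bystander.
Things that resemble listed ones, but are neither listed nor needed, are in the scene too. Leave any brown or purple look-alike of the part that bears canister_c_mid alone.

How it is judged:
By the outcome, as a careful person would: the job done as asked, in the order asked, and still so for the second after the job is handed in, with the robot touching nothing.
It also fails if it takes over 72 s, if anything falls off the work surface, if the arm or the gripper's body presses on something with over 40 N, if the wrist force passes 120 N, or if a joint passes its speed limit or range.

ROBOT

A 6-joint arm with a two-finger parallel gripper is mounted at the origin on the work surface. World frame = base frame: x ahead of the robot, y to its left, z up, the work surface at z = 0. Lengths are in m, angles in rad, forces in N, time in s.
With the tool pointing down it reaches from about 0.275 to 1 m from the base axis. Payload 8.4 kg.
Tool frame: the origin (TCP) lies on the centre line of the jaws, within the pads' length; the fingertips stand 14 mm ahead of it and the grasp point (between the pads) lies 5 mm behind it; z points along the fingers, y is the line along which they close (so a half turn about z gives the same grasp; the last joint's range is limited). The gripper opens to 85 mm and grips with 20 to 120 N. Pads are 22 mm wide; open, the fingers measure 114 mm over their backs; the gripper's body (76 mm by 85 mm) begins 54 mm behind the grasp point. The pads swing forward as they close: fully open they stand 13 mm farther back than shut.
Start: joints at [1.111, 0.353, 1.633, -0, 1.155, -0.002], TCP at [0.276, 0.561, 0.245] pointing down, gripper open.
Joint ranges: [-2.63, 2.63], [-0.92, 2.1], [0.06, 2.66], [-1.3, 4.44], [0, 2.69], [-3.02, 3.02]. Speed limits (rad/s): [2.22, 2.22, 2.79, 3.14, 3.14, 3.14].

INTERFACE

Orientations are given as a rotation vector (axis times angle).
In Python, from rig import telemetry, eyes, order gives the robot as it stands. The module is installed in compiled form; this text tells all that it offers.
- The arm moves only by the tool servo_tool, never from a script. Its argument "targets" is text: rows parted by semicolons, each of 5 numbers parted by spaces: the opening, from 0 (shut) to 1 (fully open), then the shift along the tool's x, y, z in mm, then the turn about the tool's z in degrees. In form: grip x y z turn; .... A call has 1 to 10 rows; each row shifts and turns the commanded pose from where the row before left it, along the tool's axes as they then stand; what a row does not reach is not made up. A row lasts 1/12 s, in which the tool goes at most 41.7 mm and 7.16 degrees, less where a joint would pass 70% of its speed; a pose out of reach is approached as far as the arm can. A call with a gripper value outside its range is refused whole. The fingers move at their own pace and stop on an object; "squeeze" is the grip in N (left out, the last holds). Time passes only in rows, so rows that do not move let the fingers close. It gives the time, the measured TCP pose, the force, the opening and the grip force at its end, in the units of the state.
- telemetry.read_state(): the state, without advancing time (a new reading comes with each control period).
- eyes.get_image(name): name is "scene" or "top"; returns a dict with "pixels" (400x640x3 uint8, red, green, blue), "depth" (400x640 float32, m along the optical axis (not along the pixel's ray), 0 where there is no reading), "K" (3x3 intrinsics, pixels), "xyz" and "orientation" of the camera in the world. Camera axes: x right, y down, z forward; pixel columns grow to the right and rows downward; lengths in m; the calibration is good to about 2 mm. A picture is of the moment at which its call begins.
- order.close_job(): hands the job in; it is judged then, once.
The state is a dict: "t": time; "joint_pos": joint angles; "joint_velocities": joint speeds; "joint_torque": joint torques, N m; "position": TCP position; "orientation": TCP orientation; "force": force on the tool from outside, world axes, zero at the start; "wrist_torque": the same for the moment, N m; "width": finger opening in m; "grasp_force": force on a finger pad.
Only numpy, scipy, OpenCV 4.12 (cv2) and the standard library are available. Lean on these libraries where they do the work, as an engineer would, in place of code of your own. Each camera call takes 0.05 s, during which the arm holds its last target. There are 200 camera calls.

## Working session

There is one attempt and no reset: what is moved stays moved. The work goes in short steps, Python scripts to look and compute and a tool call to move; the robot and the scene stay as the last step left them, time stands still between calls to the robot, and variables do not carry over. Pictures are saved under pics/ and viewed, at most 10 in all, crops included, and the job is handed in when it is done.

Besides the shell and the picture viewer there is one more tool, called after ">>>" in YAML: its name, and indented under it one key for each argument. servo_tool: Moves the arm, as the interface text tells. Its arguments: {"type":"object","properties":{"targets":{"type":"string"},"squeeze":{"type":"number"}},"required":["targets"]}

```bash
mkdir -p pics; cat > h.py <<'E'
import numpy as np, cv2
from scipy.spatial.transform import Rotation as R
from rig import telemetry, eyes, order
def rot(o):
    o=np.array(o,float); return R.from_rotvec(o).as_matrix() if o.shape==(3,) else o
def pts(im):
    d=im["depth"];K=np.array(im["K"]);v,u=np.indices(d.shape)
    c=np.stack([(u-K[0,2])/K[0,0]*d,(v-K[1,2])/K[1,1]*d,d],-1)
    p=c@rot(im["orientation"]).T+np.array(im["xyz"]); p[d==0]=np.nan; return p
def save(im,n): cv2.imwrite(n,cv2.cvtColor(im["pixels"],cv2.COLOR_RGB2BGR))
E
python3 - <<'E'
from h import *
for n in("scene","top"):
    im=eyes.get_image(n); save(im,f"pics/{n}0.png"); np.save(f"{n}.npy",im,allow_pickle=True)
    print(n,im["xyz"],im["orientation"],im["K"])
s=telemetry.read_state();print(s)
E
```

```text
scene [ 1.34338166 -0.19763391  1.16307191] [-1.92131578 -1.81088671  0.56094809] [[394.30726786   0.         317.82603286]
 [  0.         394.30726786 196.29479872]
 [  0.           0.           1.        ]]
top [ 0.33150189 -0.17500356  1.58642928] [-2.1411299   2.14041363 -0.17525712] [[520.35890414   0.         320.50807383]
 [  0.         520.35890414 205.78538498]
 [  0.           0.           1.        ]]
{'t': 0.1, 'joint_pos': array([ 1.11057541e+00,  3.53606736e-01,  1.63403763e+00,  1.07382513e-05,
        1.15523982e+00, -2.39636599e-03]), 'joint_velocities': array([-0.0004145 , -0.00098544, -0.0002701 ,  0.00111944, -0.00201149,
        0.00046813]), 'joint_torque': array([-5.42073633e-05, -6.06361270e+01, -3.42818606e+01,  6.13006137e-05,
        4.08970169e-03,  2.02292216e-05]), 'position': array([0.27606085, 0.56026878, 0.24462884]), 'orientation': array([-7.12822032e-01, -3.05934060e+00,  1.97098596e-03]), 'force': array([-0.60265059,  0.44223981, -0.92233427]), 'wrist_torque': array([-0.00149379,  0.03675695, -0.01733219]), 'grasp_force': 0.0, 'width': 0.08589866858194543}
```

View pics/top0.png

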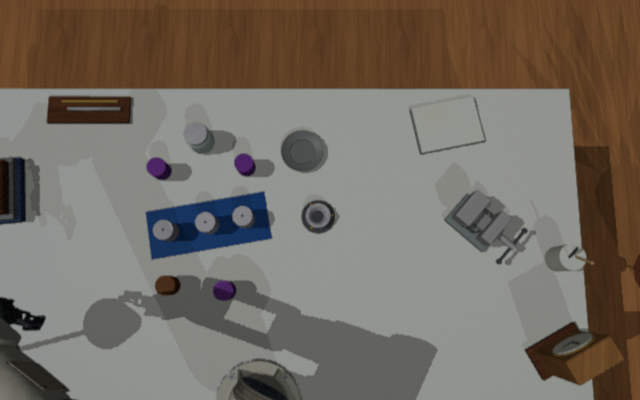

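View pics/scene0.png

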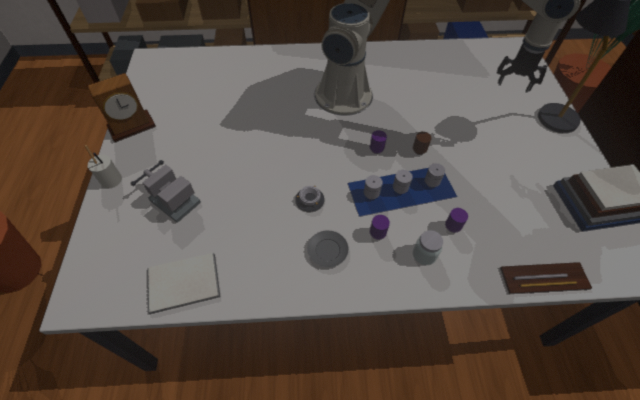

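The top view shows the mat with canisters at pixels (166,230), (206,222) and (242,216), and the ring at (318,216). The jar is at (199,137), the saucer at (303,150), with purple and brown look-alikes around the mat. The scene view agrees, with the canisters at (435,175), (403,181), (373,187) and the ring at (310,198).

```bash
cat >> h.py <<'E'
def tops(im,zlo,zhi,box):
    p=pts(im); m=(p[...,2]>zlo)&(p[...,2]<zhi)&(p[...,0]>box[0])&(p[...,0]<box[1])&(p[...,1]>box[2])&(p[...,1]<box[3])
    n,l,st,c=cv2.connectedComponentsWithStats(m.astype(np.uint8),connectivity=4)
    out=[]
    for i in range(1,n):
        if st[i,4]<25: continue
        q=p[l==i]; (cx,cy),r=cv2.minEnclosingCircle(q[:,:2].astype(np.float32))
        col=np.median(im["pixels"][l==i],0)
        out.append((np.round(q.mean(0),4),np.round((cx,cy,r),4),st[i,4],col))
    return out
E
python3 - <<'E'
from h import *
B=(0.15,0.6,-0.3,0.4)
for n in("top","scene"):
    im=np.load(n+".npy",allow_pickle=True).item(); p=pts(im)
    print(n)
    for t in tops(im,0.074,0.094,B): print(t)
    print("ring")
    for t in tops(im,0.031,0.043,(0.2,0.4,-0.3,-.08)): print(t)
    hsv=cv2.cvtColor(im["pixels"],cv2.COLOR_RGB2HSV)
    m=(cv2.inRange(hsv,(100,130,40),(125,255,255))>0)&(abs(p[...,0]-.28)<.2)&(abs(p[...,1]-.1)<.3)&(p[...,2]<.012)
    q=p[m]; print("mat",cv2.minAreaRect(q[:,:2].astype(np.float32)),np.median(q[:,2]))
    m=(p[...,2]>.01)&(p[...,0]>.15)&(p[...,0]<.6)&(abs(p[...,1]-.1)<.35)
    nn,l,st,c=cv2.connectedComponentsWithStats(m.astype(np.uint8))
    for i in range(1,nn):
        if st[i,4]>60: q=p[l==i]; print("obj",q[:,:2].min(0).round(3),q[:,:2].max(0).round(3),np.nanpercentile(q[:,2],98).round(3))
E
```

```text
top
(array([0.5438, 0.0466, 0.0839]), array([0.544 , 0.0472, 0.0291]), np.int32(312), array([127., 127., 130.]))
(array([0.5258, 0.154 , 0.084 ]), array([0.5259, 0.1546, 0.0298]), np.int32(319), array([128., 128., 130.]))
(array([0.5031, 0.2749, 0.0838]), array([0.5037, 0.2763, 0.0301]), np.int32(325), array([117., 117., 120.]))
(array([0.3445, 0.2633, 0.0809]), array([0.3437, 0.2636, 0.0294]), np.int32(323), array([69., 44., 25.]))
(array([0.3294, 0.0973, 0.0808]), array([0.3292, 0.0979, 0.0295]), np.int32(324), array([53. , 27. , 63.5]))
ring
mat ((0.45367810130119324, 0.1779334396123886), (0.05251073092222214, 0.32126274704933167), 0.0666041225194931) 0.003935523698867849
obj [ 0.503 -0.223] [ 0.599 -0.123] 0.043
obj [0.512 0.018] [0.572 0.085] 0.09
obj [0.497 0.124] [0.567 0.194] 0.09
obj [0.475 0.247] [0.531 0.306] 0.091
obj [0.317 0.234] [0.373 0.312] 0.088
obj [0.301 0.069] [0.359 0.126] 0.087
obj [0.168 0.179] [0.28  0.424] 0.804
scene
(array([0.3305, 0.0978, 0.0785]), array([0.3297, 0.0966, 0.0306]), np.int32(144), array([53. , 35. , 62.5]))
(array([0.3452, 0.2648, 0.0785]), array([0.3444, 0.2653, 0.0309]), np.int32(142), array([61.5, 43. , 34. ]))
(array([0.5054, 0.2752, 0.0812]), array([0.5049, 0.2777, 0.0317]), np.int32(185), array([102.,  99., 103.]))
(array([0.5274, 0.1541, 0.0813]), array([0.5234, 0.1541, 0.032 ]), np.int32(195), array([112., 109., 114.]))
(array([0.5456, 0.0465, 0.0813]), array([0.5433, 0.047 , 0.0309]), np.int32(197), array([113., 110., 114.]))
ring
mat ((0.4587433934211731, 0.17891119420528412), (0.041394710540771484, 0.31466275453567505), 0.18641340732574463) 0.0018277702259132944
obj [0.295 0.069] [0.361 0.127] 0.083
obj [0.315 0.235] [0.375 0.293] 0.082
obj [0.474 0.245] [0.536 0.305] 0.086
obj [0.499 0.126] [0.557 0.184] 0.086
obj [0.513 0.018] [0.575 0.076] 0.086
obj [ 0.514 -0.22 ] [ 0.59  -0.134] 0.04
```

```bash
python3 - <<'E'
from h import *
for n in("top","scene"):
    im=np.load(n+".npy",allow_pickle=True).item(); p=pts(im)
    for t in tops(im,0.030,0.046,(0.48,0.62,-0.25,-.1)): print(n,t)
    # foot disc 104mm, and dark mouth
    m=(p[...,2]>.03)&(p[...,2]<.046)&(p[...,0]>.48)&(p[...,0]<.62)&(p[...,1]>-.25)&(p[...,1]<-.1)
    q=p[m]; A=np.c_[2*q[:,:2],np.ones(len(q))]; s=np.linalg.lstsq(A,(q[:,:2]**2).sum(1),rcond=None)[0]
    print(n,s[:2],np.median(q[:,2]))
E
```

```text
top (array([ 0.5538, -0.1731,  0.0369]), array([ 0.5548, -0.1714,  0.0398]), np.int32(285), array([111., 111., 113.]))
top [ 0.55233667 -0.17330937] 0.036365818652415616
scene (array([ 0.5516, -0.1735,  0.0348]), array([ 0.5516, -0.1689,  0.041 ]), np.int32(176), array([ 99.,  96., 100.]))
scene [ 0.55250456 -0.17353517] 0.034713092114935895
```

>>> servo_tool:
  targets: "1 0 0 0 -6.5; 1 0 0 0 -6.5; 1 0 0 0 -6.6; 1 0 0 0 -6.6; 1 -23 -28 0 0; 1 -23 -28 0 0; 1 -23 -28 0 0; 1 -23 -28 0 0; 1 -23 -28 0 0; 1 -23 -28 0 0"
  squeeze: 50

```text
t: 0.93
position: [0.4148, 0.391, 0.245]
orientation: [-0.0, -3.141, 0.001]
force: [1.1, -0.8, 0.2]
width: 0.0853
grasp_force: 0.0
```

>>> servo_tool:
  targets: "1 -22.4 -29 0 0; 1 -22.4 -29 0 0; 1 -22.4 -29 0 0; 1 -22.5 -29 0 0; 1 0 0 40 0; 1 0 0 40 0; 1 0 0 40 0; 1 0 0 40 0; 1 0 0 27 0; 1 0 0 15 0"

```text
t: 1.77
position: [0.5015, 0.2752, 0.0393]
orientation: [-0.001, -3.137, 0.004]
force: [-0.8, -0.2, 0.8]
width: 0.0852
grasp_force: 0.0
```

>>> servo_tool:
  targets: "0 0 0 0 0; 0 0 0 0 0; 0 0 0 0 0; 0 0 0 0 0; 0 0 0 0 0; 0 0 0 0 0; 0 0 0 0 0; 0 0 0 0 0"
  squeeze: 50

```text
t: 2.43
position: [0.504, 0.2766, 0.044]
orientation: [0.001, 3.141, 0.0]
force: [-1.0, -0.6, 1.7]
width: 0.0573
grasp_force: 54.7
```

>>> servo_tool:
  targets: "0 0 0 -5 0; 0 0 0 -10 0; 0 0 0 -12 0; 0 0 0 -12 0; 0 0 0 -8 0; 0 0 0 -3 0; 0 0 0 0 0; 0 0 0 0 0; 0 0 0 0 0; 0 0 0 0 0"

```text
t: 3.27
position: [0.5034, 0.2763, 0.0927]
orientation: [-0.001, -3.141, 0.001]
force: [0.0, 0.4, -5.8]
width: 0.0571
grasp_force: 54.9
```

>>> servo_tool:
  targets: "0 0 0 0 0; 0 0 0 0 0; 0 0 0 0 0; 0 0 0 0 0; 0 0 0 0 0"

```text
t: 3.68
position: [0.5038, 0.2765, 0.0932]
orientation: [-0.001, -3.141, 0.0]
force: [0.6, -0.5, -5.5]
width: 0.0567
grasp_force: 54.9
```

>>> servo_tool:
  targets: "0 0 0 12 0; 0 0 0 12 0; 0 0 0 12 0; 0 0 0 8 0; 0 0 0 4 0; 0 0 0 1.5 0; 0 0 0 0.5 0; 0 0 0 0 0; 0 0 0 0 0"

```text
t: 4.43
position: [0.5027, 0.2759, 0.0439]
orientation: [-0.001, -3.139, 0.002]
force: [-7.6, -3.4, 14.1]
width: 0.057
grasp_force: 56.6
```

>>> servo_tool:
  targets: "0 0 0 -0.5 0; 0 0 0 0 0; 1 0 0 0 0; 1 0 0 0 0; 1 0 0 0 0; 1 0 0 0 0; 1 0 0 0 0; 1 0 0 0 0"

```text
t: 5.1
position: [0.504, 0.2766, 0.0438]
orientation: [0.001, 3.141, 0.0]
force: [-0.3, -0.3, -0.6]
width: 0.0853
grasp_force: 0.0
```

>>> servo_tool:
  targets: "1 0 0 -15 0; 1 0 0 -40 0; 1 0 0 -40 0; 1 0 0 -25 0; 1 0 0 0 0; 1 0 0 0 0"

```text
t: 5.6
position: [0.5047, 0.2771, 0.1655]
orientation: [0.001, 3.138, 0.003]
force: [-0.3, 0.5, -0.3]
width: 0.0854
grasp_force: 0.0
```

```bash
python3 - <<'E'
from h import *
print(telemetry.read_state()["force"])
for n in("top","scene"):
    im=eyes.get_image(n)
    for t in tops(im,0.074,0.094,(0.42,0.6,-0.05,0.35)): print(n,t)
E
```

```text
[-0.31127914  0.46594467 -0.27774335]
top (array([0.5438, 0.0466, 0.0838]), array([0.544 , 0.0472, 0.0292]), np.int32(312), array([90., 90., 92.]))
top (array([0.5259, 0.1541, 0.0839]), array([0.5262, 0.1549, 0.0295]), np.int32(314), array([89., 90., 91.]))
top (array([0.4929, 0.2747, 0.0835]), array([0.4993, 0.2749, 0.0292]), np.int32(197), array([123., 123., 126.]))
scene (array([0.5043, 0.2745, 0.0812]), array([0.5018, 0.2736, 0.032 ]), np.int32(189), array([103., 100., 104.]))
scene (array([0.5271, 0.1546, 0.0814]), array([0.5253, 0.1547, 0.0304]), np.int32(191), array([78., 76., 79.]))
scene (array([0.5458, 0.0463, 0.0814]), array([0.5436, 0.0471, 0.0301]), np.int32(195), array([79., 77., 80.]))
```

>>> servo_tool:
  targets: "1 -6 -33 0 0; 1 -6 -33 0 0; 1 -6 -33 0 0; 1 -4.5 -23 0 0; 1 0 0 0 0; 1 0 0 35 0; 1 0 0 40 0; 1 0 0 30 0; 1 0 0 15 0; 1 0 0 0 0"

```text
t: 6.53
position: [0.5224, 0.1539, 0.0389]
orientation: [-0.001, -3.133, 0.004]
force: [-0.2, -0.7, 0.3]
width: 0.0859
grasp_force: 0.0
```

>>> servo_tool:
  targets: "0 0 0 0 0; 0 0 0 0 0; 0 0 0 0 0; 0 0 0 0 0; 0 0 0 0 0; 0 0 0 0 0; 0 0 0 0 0; 0 0 0 0 0"

```text
t: 7.2
position: [0.527, 0.1548, 0.0449]
orientation: [0.001, 3.14, 0.001]
force: [0.0, 0.7, 6.7]
width: 0.0569
grasp_force: 53.9
```

>>> servo_tool:
  targets: "0 0 0 -5 0; 0 0 0 -10 0; 0 0 0 -12 0; 0 0 0 -12 0; 0 0 0 -8 0; 0 0 0 -3 0; 0 0 0 0 0; 0 0 0 0 0; 0 0 0 0 0; 0 0 0 0 0"

```text
t: 8.03
position: [0.5258, 0.1544, 0.0932]
orientation: [-0.001, -3.141, 0.001]
force: [-0.0, -0.2, -1.2]
width: 0.0569
grasp_force: 53.6
```

>>> servo_tool:
  targets: "0 0 0 0 0; 0 0 0 0 0; 0 0 0 0 0; 0 0 0 0 0; 0 0 0 0 0"

```text
t: 8.45
position: [0.5262, 0.1545, 0.0937]
orientation: [-0.001, -3.141, 0.0]
force: [-0.2, 0.3, -1.7]
width: 0.0571
grasp_force: 53.6
```

>>> servo_tool:
  targets: "0 0 0 10 0; 0 0 0 12 0; 0 0 0 10 0; 0 0 0 8 0; 0 0 0 5 0; 0 0 0 3 0; 0 0 0 1 0; 0 0 0 0.5 0; 0 0 0 0 0; 0 0 0 0 0"

```text
t: 9.28
position: [0.5256, 0.1543, 0.0449]
orientation: [-0.001, -3.14, 0.001]
force: [-5.6, -1.3, 10.5]
width: 0.0573
grasp_force: 54.7
```

>>> servo_tool:
  targets: "0 0 0 0 0; 0 0 0 0 0; 1 0 0 0 0; 1 0 0 0 0; 1 0 0 0 0; 1 0 0 0 0; 1 0 0 0 0; 1 0 0 0 0"

```text
t: 9.95
position: [0.5263, 0.1545, 0.0442]
orientation: [0.001, 3.142, -0.0]
force: [0.3, -0.3, -0.4]
width: 0.0853
grasp_force: 0.0
```

>>> servo_tool:
  targets: "1 0 0 -15 0; 1 0 0 -40 0; 1 0 0 -40 0; 1 0 0 -25 0; 1 0 0 0 0; 1 0 0 0 0"

```text
t: 10.45
position: [0.5272, 0.1548, 0.1658]
orientation: [0.001, 3.138, 0.002]
force: [0.3, -0.9, -1.4]
width: 0.0852
grasp_force: 0.0
```

```bash
python3 - <<'E'
from h import *
print(telemetry.read_state()["position"])
for n in("top","scene"):
    im=eyes.get_image(n)
    for t in tops(im,0.074,0.094,(0.42,0.6,-0.05,0.35)): print(n,t)
E
```

```text
[0.52720316 0.15479546 0.16581469]
top (array([0.5438, 0.0464, 0.0838]), array([0.5438, 0.0472, 0.0294]), np.int32(312), array([89., 89., 91.]))
top (array([0.5161, 0.1467, 0.0833]), array([0.5189, 0.1477, 0.0253]), np.int32(168), array([129. , 128.5, 131. ]))
top (array([0.5056, 0.2754, 0.0836]), array([0.505 , 0.2752, 0.03  ]), np.int32(284), array([123., 123., 125.]))
scene (array([0.504 , 0.2745, 0.0813]), array([0.5026, 0.2749, 0.0303]), np.int32(186), array([104., 101., 105.]))
scene (array([0.5267, 0.1532, 0.0811]), array([0.5256, 0.1535, 0.0307]), np.int32(194), array([111., 109., 113.]))
scene (array([0.5456, 0.0465, 0.0816]), array([0.5446, 0.0473, 0.0306]), np.int32(195), array([79., 77., 81.]))
```

>>> servo_tool:
  targets: "1 -5 -30 0 0; 1 -5 -30 0 0; 1 -5 -30 0 0; 1 -3 -17.5 0 0; 1 0 0 0 0; 1 0 0 35 0; 1 0 0 40 0; 1 0 0 30 0; 1 0 0 15 0; 1 0 0 0 0"

```text
t: 11.38
position: [0.5403, 0.0473, 0.0396]
orientation: [-0.001, -3.133, 0.001]
force: [-1.2, 0.7, 0.1]
width: 0.085
grasp_force: 0.0
```

>>> servo_tool:
  targets: "0 0 0 0 0; 0 0 0 0 0; 0 0 0 0 0; 0 0 0 0 0; 0 0 0 0 0; 0 0 0 0 0; 0 0 0 0 0; 0 0 0 0 0"

```text
t: 12.05
position: [0.545, 0.0472, 0.0454]
orientation: [0.001, 3.14, 0.001]
force: [-1.0, 1.4, 6.5]
width: 0.0569
grasp_force: 53.8
```

>>> servo_tool:
  targets: "0 0 0 -5 0; 0 0 0 -10 0; 0 0 0 -12 0; 0 0 0 -12 0; 0 0 0 -8 0; 0 0 0 -3 0; 0 0 0 0 0; 0 0 0 0 0; 0 0 0 0 0; 0 0 0 0 0"

```text
t: 12.88
position: [0.5437, 0.047, 0.0937]
orientation: [-0.001, -3.141, 0.0]
force: [0.4, 0.4, -1.5]
width: 0.0569
grasp_force: 53.5
```

>>> servo_tool:
  targets: "0 0 0 0 0; 0 0 0 0 0; 0 0 0 0 0; 0 0 0 0 0; 0 0 0 0 0"

```text
t: 13.3
position: [0.5441, 0.047, 0.0942]
orientation: [-0.001, -3.141, 0.0]
force: [0.3, 0.2, -2.0]
width: 0.0567
grasp_force: 53.5
```

>>> servo_tool:
  targets: "0 0 0 10 0; 0 0 0 12 0; 0 0 0 10 0; 0 0 0 8 0; 0 0 0 5 0; 0 0 0 3 0; 0 0 0 1 0; 0 0 0 0.5 0; 0 0 0 0 0; 0 0 0 0 0"

```text
t: 14.13
position: [0.5435, 0.047, 0.0455]
orientation: [-0.001, -3.14, 0.0]
force: [-6.2, -1.5, 12.7]
width: 0.0569
grasp_force: 54.7
```

>>> servo_tool:
  targets: "0 0 0 0 0; 0 0 0 0 0; 1 0 0 0 0; 1 0 0 0 0; 1 0 0 0 0; 1 0 0 0 0; 1 0 0 0 0; 1 0 0 0 0"

```text
t: 14.8
position: [0.5442, 0.047, 0.0447]
orientation: [-0.001, -3.142, 0.0]
force: [0.4, 0.1, 0.3]
width: 0.0852
grasp_force: 0.0
```

>>> servo_tool:
  targets: "1 0 0 -15 0; 1 0 0 -40 0; 1 0 0 -40 0; 1 0 0 -25 0; 1 0 0 0 0; 1 0 0 0 0"

```text
t: 15.3
position: [0.5452, 0.0471, 0.1663]
orientation: [0.001, 3.138, 0.0]
force: [-0.7, 0.4, -0.8]
width: 0.0849
grasp_force: 0.0
```

>>> servo_tool:
  targets: "1 5 28 0 0; 1 6 33 0 0; 1 6 33 0 0; 1 6 33 0 0; 1 6 33 0 0; 1 6 33 0 0; 1 4.5 28 0 0; 1 0.8 7.5 0 0; 1 0 0 0 0; 1 0 0 0 0"

```text
t: 16.13
position: [0.5032, 0.2749, 0.1634]
orientation: [0.001, -3.14, 0.002]
force: [0.5, -0.2, -0.2]
width: 0.0854
grasp_force: 0.0
```

```bash
python3 - <<'E'
from h import *
print(telemetry.read_state()["position"])
for n in("top","scene"):
    im=eyes.get_image(n)
    for t in tops(im,0.074,0.094,(0.42,0.6,-0.05,0.35)): print(n,t[:3])
E
```

```text
[0.50324662 0.27487011 0.16340573]
top (array([0.5428, 0.0462, 0.0839]), array([0.5433, 0.047 , 0.0292]), np.int32(312))
top (array([0.5244, 0.1528, 0.0841]), array([0.5248, 0.1538, 0.0292]), np.int32(314))
top (array([0.492 , 0.2739, 0.0831]), array([0.4995, 0.2752, 0.0295]), np.int32(190))
scene (array([0.5046, 0.2744, 0.0815]), array([0.5032, 0.2761, 0.0299]), np.int32(190))
scene (array([0.5268, 0.1533, 0.0814]), array([0.5267, 0.1538, 0.0307]), np.int32(194))
scene (array([0.5453, 0.0462, 0.0814]), array([0.5429, 0.0474, 0.031 ]), np.int32(201))
```

>>> servo_tool:
  targets: "1 0 0 30 0; 1 0 0 35 0; 1 0 0 28 0; 1 0 0 18 0; 1 0 0 8 0; 1 0 0 0 0; 1 0 0 0 0; 1 0 0 0 0"

```text
t: 16.9
position: [0.505, 0.2755, 0.0471]
orientation: [0.002, 3.14, 0.001]
force: [0.3, 0.3, -0.1]
width: 0.0855
grasp_force: 0.0
```

>>> servo_tool:
  targets: "0 0 0 0 0; 0 0 0 0 0; 0 0 0 0 0; 0 0 0 0 0; 0 0 0 0 0; 0 0 0 0 0; 0 0 0 0 0; 0 0 0 0 0; 0 0 0 0 0; 0 0 0 0 0"
  squeeze: 70

```text
t: 17.73
position: [0.5046, 0.276, 0.0473]
orientation: [0.0, 3.14, 0.001]
force: [-2.1, -1.0, 10.8]
width: 0.0563
grasp_force: 73.0
```

>>> servo_tool:
  targets: "0 0 0 -5 0; 0 0 0 -10 0; 0 0 0 -15 0; 0 0 0 -20 0; 0 0 0 -25 0; 0 0 0 -25 0; 0 0 0 -15 0; 0 0 0 -5 0; 0 0 0 0 0; 0 0 0 0 0"

```text
t: 18.57
position: [0.5034, 0.2753, 0.1653]
orientation: [-0.001, -3.141, 0.001]
force: [0.1, 0.6, -5.5]
width: 0.0565
grasp_force: 76.0
```

>>> servo_tool:
  targets: "0 -2.85 -8 0 0; 0 -2.85 -18 0 0; 0 -2.85 -28 0 0; 0 -2.85 -31 0 0; 0 -2.85 -31 0 0; 0 -2.85 -31 0 0; 0 -2.85 -31 0 0; 0 -2.85 -31 0 0; 0 -2.85 -31 0 0; 0 -2.85 -31 0 0"

```text
t: 19.4
position: [0.5313, 0.0024, 0.1644]
orientation: [-0.001, -3.139, 0.0]
force: [0.5, 0.0, -6.2]
width: 0.0568
grasp_force: 76.2
```

>>> servo_tool:
  targets: "0 -2.85 -31 0 0; 0 -2.85 -31 0 0; 0 -2.85 -31 0 0; 0 -2.85 -31 0 0; 0 -2.85 -28 0 0; 0 -2.85 -18 0 0; 0 -2.85 -8 0 0; 0 0 0 0 0; 0 0 0 0 0; 0 0 0 0 0"

```text
t: 20.23
position: [0.5515, -0.1725, 0.165]
orientation: [-0.0, -3.14, -0.001]
force: [0.2, -0.1, -6.4]
width: 0.0566
grasp_force: 76.3
```

>>> servo_tool:
  targets: "0 0 0 8 0; 0 0 0 16 0; 0 0 0 16 0; 0 0 0 8 0; 0 0 0 2 0; 0 0 0 0 0; 0 0 0 0 0; 0 0 0 0 0; 0 0 0 0 0"

```text
t: 20.98
position: [0.5528, -0.1736, 0.1166]
orientation: [0.001, 3.14, -0.001]
force: [0.5, 0.9, -6.1]
width: 0.0565
grasp_force: 76.3
```

```bash
python3 - <<'E'
from h import *
s=telemetry.read_state();print(s["position"],s["force"],s["wrist_torque"])
for n in("top","scene"):
    im=eyes.get_image(n); save(im,f"pics/{n}1.png"); p=pts(im)
    q=p[(abs(p[...,0]-.5525)<.06)&(abs(p[...,1]+.173)<.06)]
    print(n,np.histogram(q[:,2],bins=np.arange(0,.3,.01))[0])
    for t in tops(im,0.135,0.175,(0.48,0.62,-0.25,-.1)): print(n,t)
    if n=="scene": cv2.imwrite("pics/s1c.png",cv2.resize(cv2.cvtColor(im["pixels"],cv2.COLOR_RGB2BGR)[120:230,240:400],None,fx=4,fy=4))
E
```

```text
[ 0.55275082 -0.17360756  0.11659058] [ 0.49627654  0.89820819 -6.07815348] [ 0.00808294 -0.014909    0.00035201]
top [87 32  7 71 25  0  0  0  4  7  6 15  6 10 13 44 18  5  3  4 12 31  1  2
 11 12  5  0  0]
top (array([ 0.5476, -0.1288,  0.1626]), array([ 0.5451, -0.1264,  0.0126]), np.int32(29), array([34., 34., 35.]))
top (array([ 0.5283, -0.1747,  0.1507]), array([ 0.5351, -0.1733,  0.0239]), np.int32(52), array([116. , 115.5, 118.5]))
scene [310  87 101 120   3   0   0   1  11  33  30  44  45  44  75 130  44  50
  49  54  89  45   4  40  53  47  53  83   6]
scene (array([ 0.5625, -0.1736,  0.1541]), array([ 0.565 , -0.1729,  0.0611]), np.int32(304), array([60., 59., 61.]))
```

View pics/s1c.png

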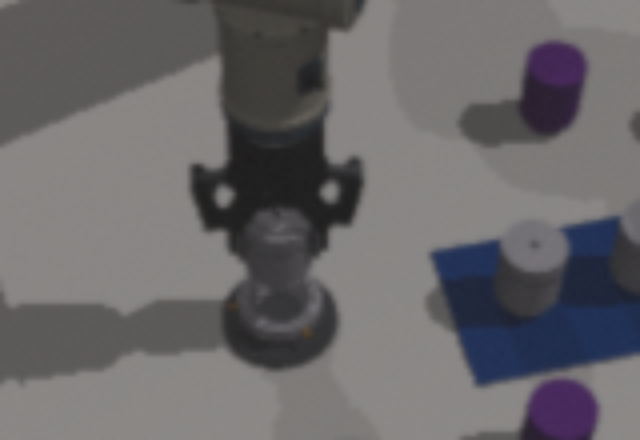

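The crop shows the canister at about (280,250), upright in the gripper and directly above the ring at (280,300). I'll lower it slowly.

>>> servo_tool:
  targets: "0 0 0 5 0; 0 0 0 8 0; 0 0 0 8 0; 0 0 0 7 0; 0 0 0 5 0; 0 0 0 3 0; 0 0 0 2 0; 0 0 0 1 0; 0 0 0 0 0; 0 0 0 0 0"

```text
t: 21.92
position: [0.5524, -0.1736, 0.077]
orientation: [0.001, 3.141, -0.0]
force: [-0.1, 0.4, -5.4]
width: 0.0568
grasp_force: 76.4
```

>>> servo_tool:
  targets: "0 0 0 1 0; 0 0 0 1 0; 0 0 0 1 0; 0 0 0 1 0; 0 0 0 1 0; 0 0 0 0 0; 0 0 0 0 0"

```text
t: 22.5
position: [0.5525, -0.1736, 0.0719]
orientation: [0.001, 3.141, -0.0]
force: [0.8, -0.5, -6.0]
width: 0.0567
grasp_force: 76.5
```

No contact yet, so the base is entering freely. I'll continue in small steps.

>>> servo_tool:
  targets: "0 0 0 0.5 0; 0 0 0 0.5 0; 0 0 0 0.5 0; 0 0 0 0.5 0; 0 0 0 0 0; 0 0 0 0 0"

```text
t: 23.0
position: [0.5533, -0.1736, 0.0705]
orientation: [0.001, 3.139, -0.001]
force: [3.1, 2.3, 5.0]
width: 0.0566
grasp_force: 77.0
```

>>> servo_tool:
  targets: "0 0 0 0.5 0; 0 0 0 0.5 0; 0 0 0 0 0; 0 0 0 0 0"

```text
t: 23.33
position: [0.5536, -0.1736, 0.0699]
orientation: [0.001, 3.139, -0.001]
force: [4.2, 3.5, 9.5]
width: 0.0564
grasp_force: 77.7
```

>>> servo_tool:
  targets: "0 -0.5 0.4 0 0; 0 -0.5 0.4 0 0; 0 0 0 0.3 0; 0 0 0 0 0; 0 0 0 0 0; 0 0 0 0 0"
  squeeze: 25

```text
t: 23.83
position: [0.554, -0.1733, 0.0696]
orientation: [0.0, 3.14, -0.002]
force: [1.3, -1.7, 11.2]
width: 0.0567
grasp_force: 77.9
```

>>> servo_tool:
  targets: "0 0 0 0 0; 0 0 0 0 0; 0.75 0 0 0 0; 0.8 0 0 0 0; 1 0 0 0 0; 1 0 0 0 0; 1 0 0 0 0; 1 0 0 0 0; 1 0 0 0 0"

```text
t: 24.58
position: [0.553, -0.1727, 0.0683]
orientation: [-0.001, -3.141, -0.0]
force: [0.1, -0.7, -0.1]
width: 0.0852
grasp_force: 0.0
```

>>> servo_tool:
  targets: "1 0 0 -8 0; 1 0 0 -20 0; 1 0 0 -35 0; 1 0 0 -35 0; 1 0 0 -25 0; 1 25 0 0 0; 1 35 0 0 0; 1 35 0 0 0; 1 35 0 0 0; 1 20 0 0 0"

```text
t: 25.42
position: [0.3995, -0.1719, 0.1916]
orientation: [-0.001, -3.14, -0.001]
force: [0.2, -0.2, 0.1]
width: 0.0853
grasp_force: 0.0
```

```bash
python3 - <<'E'
from h import *
print(telemetry.read_state()["position"])
for n in("top","scene"):
    im=eyes.get_image(n); save(im,f"pics/{n}2.png")
    for t in tops(im,0.074,0.12,(0.42,0.62,-0.25,0.35)): print(n,t[:3])
    if n=="scene": cv2.imwrite("pics/s2c.png",cv2.resize(cv2.cvtColor(im["pixels"],cv2.COLOR_RGB2BGR)[120:270,260:480],None,fx=3.5,fy=3.5))
E
```

```text
[ 0.39952992 -0.1719081   0.19157179]
top (array([ 0.5512, -0.1734,  0.1054]), array([ 0.5528, -0.1733,  0.0291]), np.int32(336))
top (array([0.5428, 0.0462, 0.0836]), array([0.5433, 0.0464, 0.0292]), np.int32(314))
top (array([0.5245, 0.1529, 0.0844]), array([0.5253, 0.1537, 0.0294]), np.int32(310))
scene (array([0.5268, 0.1534, 0.0813]), array([0.5252, 0.1555, 0.031 ]), np.int32(194))
scene (array([0.5447, 0.0458, 0.0815]), array([0.5433, 0.045 , 0.0302]), np.int32(194))
scene (array([ 0.5586, -0.1734,  0.0995]), array([ 0.5528, -0.1711,  0.0311]), np.int32(272))
```

View pics/s2c.png

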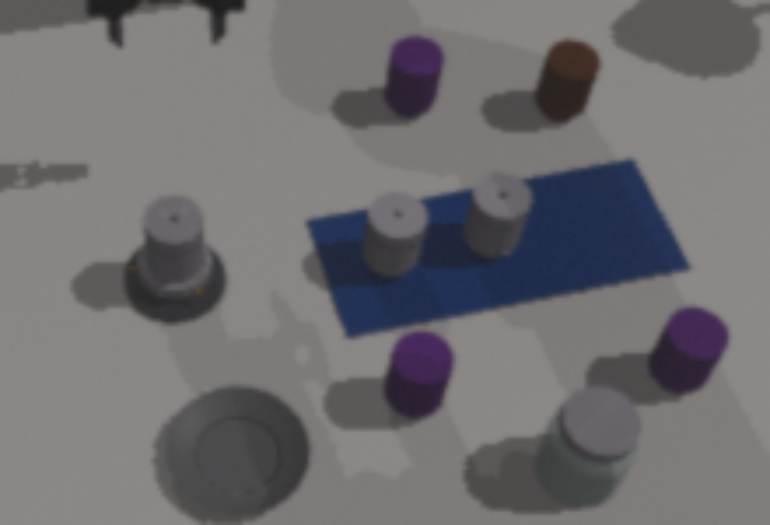

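The crop shows the heavy canister upright in the ring at (172,250), with its lid at about 0.105 m, which is the seated height. The two empties stand on the mat at (395,235) and (497,215), and the saucer and jar look untouched.

>>> servo_tool:
  targets: "1 0 0 0 0; 1 0 0 0 0; 1 0 0 0 0; 1 0 0 0 0"

```text
t: 25.85
position: [0.4042, -0.1727, 0.1916]
orientation: [0.0, 3.141, -0.0]
force: [0.1, 0.1, -0.1]
width: 0.0855
grasp_force: 0.0
```

```bash
python3 -c "
from rig import order; print(order.close_job())"
```

```text
the job is handed in; nothing more can be done
None
```

I lifted all three canisters left to right; the left one was the heavy one (about 0.56 kg) and now sits upright and fully home in the ring, the two empties are back upright in their places, the saucer and jar were left alone, and the job was handed in at about 26 s.

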